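# Ring the brass counter bell

### The arm

A 6-joint arm with a two-finger parallel gripper is mounted at the origin on the work surface. World frame = base frame: x ahead of the robot, y to its left, z up, the work surface at z = 0. Lengths are in m, angles in rad, forces in N, time in s.
With the tool pointing down it reaches from about 0.3 to 0.775 m from the base axis. Payload 14.6 kg.
Tool frame: the origin (TCP) lies on the centre line of the jaws, within the pads' length; the fingertips stand 17 mm ahead of it and the grasp point (between the pads) lies 2 mm behind it; z points along the fingers, x is the direction in which the jaws open and shut, and the axes are right-handed (so a half turn about z gives the same grasp; the last joint's range is limited). The gripper opens to 94 mm and grips with 3 to 60 N. Pads are 16 mm wide; open, the fingers measure 119 mm over their backs; the gripper's body (75 mm by 177 mm) begins 78 mm behind the grasp point.
Start: joints at [-1.243, 0.3, 1.521, -0, 1.321, -0.067], TCP at [0.212, -0.508, 0.222] pointing down, gripper open.
Joint ranges: [-3.03, 3.03], [-0.79, 2.21], [0.23, 2.52], [-1.04, 4.18], [0, 3.07], [-2.55, 2.55]. Speed limits (rad/s): [2.22, 2.22, 2.57, 3.14, 3.14, 3.14].

### API

Orientations are given as [roll, pitch, yaw] about the fixed x, y, z axes, in that order (R = Rz(yaw) Ry(pitch) Rx(roll)).
In Python, from station import ctrl gives the robot as it stands. The module is installed in compiled form; this text tells all that it offers.
- The arm moves only by the tool drive_tool, never from a script. Its argument "increments" is a list of rows, each a list of 3 entries, a list of its own where there are three numbers: the turn, a rotation vector about the tool's x, y, z in degrees, then the shift along the tool's x, y, z in mm, then the opening, from 0 (shut) to 1 (fully open). In form: [[[ax, ay, az], [dx, dy, dz], hand], ...]. A call has 1 to 20 rows; each row shifts and turns the commanded pose from where the row before left it, along the tool's axes as they then stand; what a row does not reach is not made up. A row lasts 1/8 s, in which the tool goes at most 62.5 mm and 10.7 degrees, less where a joint would pass 70% of its speed; a pose out of reach is approached as far as the arm can. A call with a gripper value outside its range is refused whole. The fingers move at their own pace and stop on an object; "squeeze" is the grip in N (left out, the last holds). Time passes only in rows, so rows that do not move let the fingers close. It gives the time, the measured TCP pose, the force and the opening at its end, in the units of the state.
- ctrl.get_obs(): the state, without advancing time (a new reading comes with each control period).
- ctrl.camera(name): name is "scene" or "top" or "wrist"; returns the picture (420x560x3 uint8, red, green, blue); there is no depth.
- ctrl.calibration(name): a dict with "fx", "fy", "cx", "cy" (pixels), "rvec" (rotation vector, rad) and "tvec" (3), from world to camera coordinates, as OpenCV has them. Camera axes: x right, y down, z forward; pixel columns grow to the right and rows downward; lengths in m; the calibration is good to about 2 mm. A picture is of the moment at which its call begins: read the wrist's pose just before it. calibration takes no time and is no camera call; for the wrist camera it gives the pose at the moment of the call.
- ctrl.hand_in(): hands the job in, once; it reports no verdict.
The state is a dict: "time_s": time; "qpos": joint angles; "joint_vel": joint speeds; "tau": joint torques, N m; "ee_pos": TCP position; "eef_rot": TCP orientation; "force": force on the tool from outside, world axes, zero at the start; "moment": the same for the moment, N m; "grip_width": finger opening in m.
Only numpy, scipy, OpenCV 4.12 (cv2) and the standard library are available. Lean on these libraries where they do the work, as an engineer would, in place of code of your own. Each camera call takes 0.05 s, during which the arm holds its last target.

### The job

An order is ready for the floor staff: ring the brass-domed counter bell by pushing its black plunger head all the way down to its stop, keeping it there for a moment, then letting it spring fully back up. Do not press the silver-coloured bell, which calls the kitchen, and do not knock the red cup over or shove it aside.

Things in the scene. Friction and masses are not known exactly. Their poses are not given: they have to be found in the camera images.
- brass_bell_head (a point): Centre of the top of the brass bell's plunger head; z up. Bell fixed to the counter: gold-coloured dome 90 mm across, its top 41 mm high; above it a round black head 32 mm across, 10 mm thick, nearly flat. This point is 70 mm above the counter when up, 55 mm at the stop. Pressing with closed fingertips takes 3 N at first, 9 N at the stop, where it goes hard; it springs up by itself.
- brass_bell_plunger (a joint): How far the brass bell's plunger is pressed, in m: 0 is fully up, 0.015 is down at its stop.
- steel_bell_head (a point): The same point on the other bell, the same in shape and size (head top 70 mm above the counter) and also with a black head, but with a silver-coloured dome. Not to be pressed.
- cup_center (a point): The centre, half-way up (31 mm above its underside), of the loose red ceramic cappuccino cup: 88 mm across the rim, 62 mm high, with a loop handle that reaches 68 mm from the centre along its own y axis; z axis up.
Things that resemble listed ones, but are neither listed nor needed, are in the scene too. Leave any pink or turquoise look-alike of the part that bears cup_center alone.

How it is judged:
On the way:
1. the brass bell's plunger is pressed down to its stop (within 3 mm) and kept there for 0.15 s (value of joint brass_bell_plunger above 0.012 m), for 0.15 s.
At the end, for the whole second after the job is handed in: The brass bell's plunger has come back up to within 3 mm of its top, the silver bell's plunger is up (within 4 mm), and the red cup stands upright (within 15 degrees) within 30 mm of where it was (value of joint brass_bell_plunger below 0.003 m and distance of steel_bell_head from where it was at the start of the episode below 0.004 m and distance of cup_center from where it was at the start of the episode below 0.03 m and angle between cup_center's own z axis and vertical below 0.26 rad); the robot touches nothing.
It fails at once if the silver-coloured bell's plunger is pressed by more than 6 mm (distance of steel_bell_head from where it was at the start of the episode above 0.006 m).
It fails at once if the red cup is tipped by more than 30 degrees or moved by more than 30 mm (angle between cup_center's own z axis and vertical above 0.52 rad or distance of cup_center from where it was at the start of the episode above 0.03 m).
It also fails if it takes over 32 s, if anything falls off the work surface, if the arm or the gripper's body presses on something with over 40 N, if the wrist force passes 120 N, or if a joint passes its speed limit or range.

## Working session

There is one attempt and no reset: what is moved stays moved. The work goes in short steps, Python scripts to look and compute and a tool call to move; the robot and the scene stay as the last step left them, time stands still between calls to the robot, and variables do not carry over. Pictures are saved under pics/ and viewed, and the job is handed in when it is done.

Besides the shell and the picture viewer there is one more tool, called after "Emit:" by a JSON object that holds its "api" and its "payload", one argument or row to a line. drive_tool: Moves the arm, as the interface text tells. Its arguments: {"type":"object","properties":{"increments":{"type":"array"},"squeeze":{"type":"number"}},"required":["increments"]}

```bash
mkdir -p pics
python3 - <<'E'
from station import ctrl
import cv2
print(ctrl.get_obs())
for n in("scene","top"):
    cv2.imwrite(f"pics/{n}0.png",ctrl.camera(n)[:,:,::-1])
    print(ctrl.calibration(n))
E
```

```text
{'time_s': 0.0, 'qpos': array([-1.24260879e+00,  3.00471479e-01,  1.52159227e+00,  1.88801533e-05,
        1.32069502e+00, -6.65973686e-02]), 'joint_vel': array([ 0.00057324,  0.00019599, -0.00268081,  0.00098314,  0.00021584,
       -0.00141698]), 'tau': array([-5.79673051e-04, -5.31805480e+01, -3.52734554e+01,  7.07484456e-02,
        2.43933289e-02, -8.38829601e-05]), 'ee_pos': array([ 0.21145861, -0.50745859,  0.22188138]), 'eef_rot': array([-3.14149680e+00,  1.16232018e-03, -1.17601605e+00]), 'force': array([0.20498728, 0.34237451, 0.38893893]), 'moment': array([-0.0331381 ,  0.0061265 , -0.01878033]), 'grip_width': 0.09399779155641716}
{'fx': 439.03473989714104, 'fy': 439.03473989714104, 'cx': 285.23791068246913, 'cy': 206.48216854524074, 'rvec': array([ 2.30605523,  1.0741179 , -0.3435903 ]), 'tvec': array([-0.41120467, -0.33799471,  1.19699714])}
{'fx': 462.82489023960363, 'fy': 462.82489023960363, 'cx': 283.3978393258877, 'cy': 211.25637445685925, 'rvec': array([ 2.14608127, -2.14219169,  0.17989194]), 'tvec': array([0.00624672, 0.63857118, 0.75794667])}
```

View pics/scene0.png

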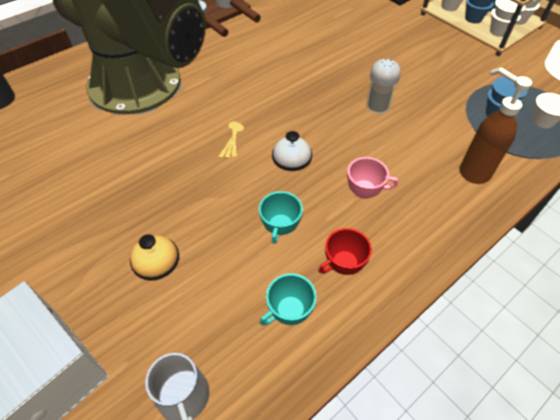

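View pics/top0.png

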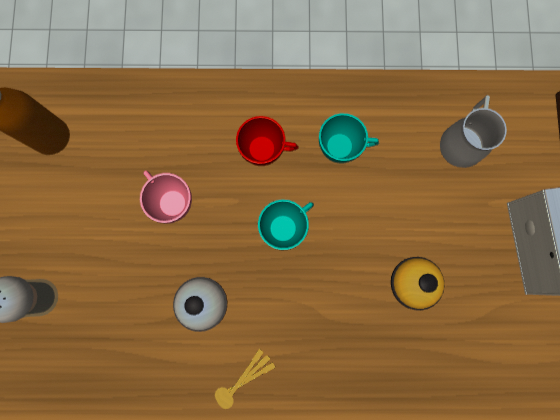

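The scene view shows the gold-domed bell at about (154,255) with its head at (148,242), and the silver-domed bell at (292,150). In the top view the brass head is at about (428,283) and the silver head at (193,305). The red cup is at (261,140), well away from the brass bell. The brass bell fits because its dome is gold. I'll confirm that in enlarged crops.

Run:
```python
import cv2,numpy as np
a=cv2.imread("pics/scene0.png")[220:290,115:195];b=cv2.imread("pics/top0.png")[250:320,380:460]
cv2.imwrite("pics/crop0.png",np.vstack([cv2.resize(x,None,fx=4,fy=4,interpolation=cv2.INTER_CUBIC) for x in(a,b)]))
```

```text
(no output)
```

View pics/crop0.png

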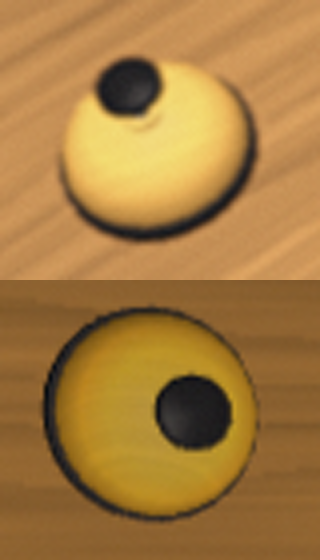

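The crops show the black head on the gold dome: scene (147.3,241.5), top (428.2,283.0).

```bash
cat > h.py <<'E'
import cv2,numpy as np
from station import ctrl
def P(n):
    c=ctrl.calibration(n);R=cv2.Rodrigues(c["rvec"])[0]
    K=np.array([[c["fx"],0,c["cx"]],[0,c["fy"],c["cy"]],[0,0,1]])
    return K@np.c_[R,c["tvec"]]
def tri(a,pa,b,pb):
    X=cv2.triangulatePoints(P(a),P(b),np.array(pa,float),np.array(pb,float))[:,0];return X[:3]/X[3]
def onz(n,p,z):
    M=P(n);H=M[:,[0,1,3]].copy();H[:,2]+=M[:,2]*z
    X=np.linalg.solve(H,[p[0],p[1],1]);return X[:2]/X[2]
E
python3 - <<'E'
from h import *
X=tri("scene",(147.3,241.5),"top",(428.2,283.0));print(X,np.hypot(*X[:2]))
print(onz("scene",(147.3,241.5),.068),onz("top",(428.2,283),.068))
print("steel",tri("scene",(292.5,137),"top",(194,305)))
print("cup",onz("top",(261,140),.06))
print("flanks top view jug,box",onz("top",(484,128),.1),onz("top",(512,205),.1), onz("top",(545,195),.1))
o=ctrl.get_obs();R=cv2.Rodrigues(ctrl.calibration("wrist")["rvec"])[0];print(o["eef_rot"])
from scipy.spatial.transform import Rotation as Ro
T=Ro.from_euler("xyz",o["eef_rot"]).as_matrix();print(T, T.T@(np.array([X[0],X[1],.14])-o["ee_pos"]))
E
```

```text
[ 0.51501879 -0.23622086  0.06276351] 0.5666080205984876
[ 0.51879675 -0.23675597] [ 0.51493944 -0.23464601]
steel [0.47796339 0.15641348 0.05828458]
cup [0.76442437 0.04721829]
flanks top view jug,box [ 0.77432602 -0.33168856] [ 0.64211577 -0.36919611] [ 0.65908013 -0.42543663]
[-3.14148847e+00  1.08625198e-03 -1.17600330e+00]
[[ 3.84616921e-01 -9.23076227e-01 -3.21620987e-04]
 [-9.23075644e-01 -3.84617042e-01  1.04276422e-03]
 [-1.08625177e-03 -1.04184264e-04 -9.99999405e-01]] [-0.13354573 -0.38451646  0.08210576]
```

The height (63 mm at the head's mid-section) and the reach (0.57 m) both fit. I'll move above the bell with the fingers closed, stepping sideways first to stay clear of the metal box.

Emit:
{"api": "drive_tool", "payload": {
  "increments": [
    [[0,0,0],[-33,0,0],0],
    [[0,0,0],[-33,0,0],0],
    [[0,0,0],[-33,0,0],0],
    [[0,0,0],[-34,0,0],0],
    [[0,0,0],[0,-32,0],0],
    [[0,0,0],[0,-32,0],0],
    [[0,0,0],[0,-32,0],0],
    [[0,0,0],[0,-32,0],0],
    [[0,0,0],[0,-32,0],0],
    [[0,0,0],[0,-32,0],0],
    [[0,0,0],[0,-32,0],0],
    [[0,0,0],[0,-32,0],0],
    [[0,0,0],[0,-32,0],0],
    [[0,0,0],[0,-32,0],0],
    [[0,0,0],[0,-32,0],0],
    [[0,0,0],[0,-32,0],0],
    [[0,0,0],[0,0,0],0],
    [[0,0,0],[0,0,0],0]
  ],
  "squeeze": 20
}}

```text
time_s: 2.35
ee_pos: [0.5143, -0.2373, 0.2221]
eef_rot: [3.141, 0.001, -1.176]
force: [-0.1, -0.2, 0.3]
grip_width: 0.0003
```

Run:
```python
from h import *
o=ctrl.get_obs();print(o["time_s"],o["ee_pos"],o["eef_rot"],o["grip_width"])
M=P("wrist");np.save("Pw1.npy",M)
for n in("wrist","scene"): cv2.imwrite(f"pics/{n}1.png",ctrl.camera(n)[:,:,::-1])
for z in(.055,.06,.07):
    p=M@[.516,-.236,z,1];print(p[:2]/p[2])
```

```text
2.35 [ 0.51431792 -0.23732085  0.22209547] [ 3.14098916e+00  6.07093982e-04 -1.17595142e+00] 0.00027324253936495676
[278.01773981 191.85517488]
[278.01193396 192.94317549]
[277.99980381 195.21633109]
```

View pics/wrist1.png

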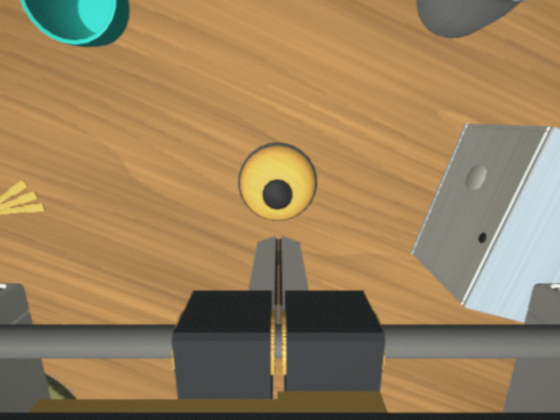

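View pics/scene1.png

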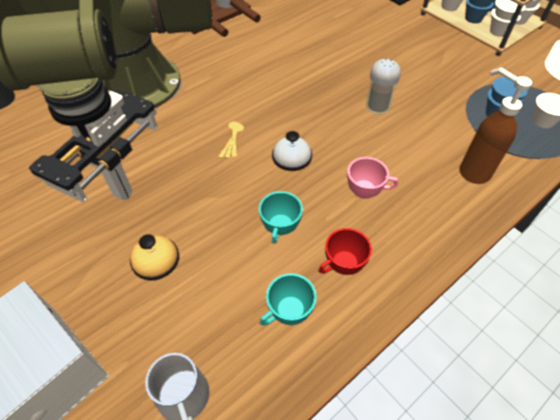

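In the wrist view the brass head is at (277.5,194.5) against a predicted (278,195), so the two agree. Before descending I'll check the gripper body's clearance to the metal box (edges at (412,253) and (468,125)).

Run:
```python
from h import *
o=ctrl.get_obs()
from scipy.spatial.transform import Rotation as Ro
T=Ro.from_euler("xyz",o["eef_rot"])
for p in((412,253),(468,125),(463,303),(548,127)):
    for z in(0,.08):
        X=np.r_[onz("wrist",p,z),z];print(p,z,X,"tool xy",T.inv().apply(X-o["ee_pos"])[:2])
print(onz("wrist",(277.5,194.5),.067))
print(T.inv().apply(np.array([.516,-.236,.10])-o["ee_pos"]))
```

```text
(412, 253) 0 [ 0.49551929 -0.43455523  0.        ] tool xy [0.1746954  0.09282696]
(412, 253) 0.08 [ 0.51452636 -0.38727678  0.08      ] tool xy [0.13833254 0.05713611]
(468, 125) 0 [ 0.66355851 -0.41586604  0.        ] tool xy [ 0.22195893 -0.06950795]
(468, 125) 0.08 [ 0.64763515 -0.37247253  0.08      ] tool xy [ 0.17577137 -0.07145413]
(463, 303) 0 [ 0.45701287 -0.53529941  0.        ] tool xy [0.25293265 0.16706352]
(463, 303) 0.08 [ 0.48402429 -0.4670792   0.08      ] tool xy [0.20030656 0.11594107]
(548, 127) 0 [ 0.69756739 -0.50367449  0.        ] tool xy [ 0.31609489 -0.06719518]
(548, 127) 0.08 [ 0.67457458 -0.44202817  0.08      ] tool xy [ 0.25033923 -0.06962212]
[ 0.51570243 -0.23587904]
[-0.00078462 -0.0023056   0.12246401]
```

The box is at least 138 mm away and the body reaches 89 mm, so it's clear. I'll shift by (-1,-2) mm and descend to about 15 mm above the head.

Emit:
{"api": "drive_tool", "payload": {
  "increments": [
    [[0,0,0],[-1,-2,24],0],
    [[0,0,0],[0,0,24],0],
    [[0,0,0],[0,0,24],0],
    [[0,0,0],[0,0,24],0],
    [[0,0,0],[0,0,24],0],
    [[0,0,0],[0,0,0],0]
  ]
}}

```text
time_s: 3.2
ee_pos: [0.5152, -0.2356, 0.1013]
eef_rot: [3.14, 0.002, -1.177]
force: [-0.7, -0.8, -0.2]
grip_width: 0.001
```

Run:
```python
from h import *
a=ctrl.camera("wrist")[:,:,::-1];b=ctrl.camera("scene")[190:290,100:220,::-1]
cv2.imwrite("pics/w2.png",np.hstack([a[130:330,180:380],cv2.resize(b,(240,200))]).repeat(1,0)); print(ctrl.get_obs()["ee_pos"])
```

```text
[ 0.51631726 -0.23596949  0.10342247]
```

View pics/w2.png

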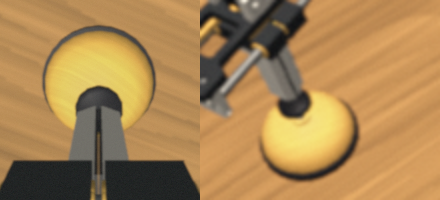

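The closed fingertips are centred over the black head of the gold bell. Next I'll press in small steps and read the force.

Emit:
{"api": "drive_tool", "payload": {
  "increments": [
    [[0,0,0],[0,0,10],0],
    [[0,0,0],[0,0,6],0],
    [[0,0,0],[0,0,5],0],
    [[0,0,0],[0,0,4],0],
    [[0,0,0],[0,0,3],0],
    [[0,0,0],[0,0,1],0],
    [[0,0,0],[0,0,0],0],
    [[0,0,0],[0,0,0],0]
  ]
}}

```text
time_s: 4.3
ee_pos: [0.5164, -0.2356, 0.0739]
eef_rot: [-3.141, -0.0, -1.176]
force: [-2.7, 1.1, 9.0]
grip_width: 0.0006
```

Emit:
{"api": "drive_tool", "payload": {
  "increments": [
    [[0,0,0],[0,0,1],0],
    [[0,0,0],[0,0,1],0],
    [[0,0,0],[0,0,1],0],
    [[0,0,0],[0,0,0],0],
    [[0,0,0],[0,0,0],0]
  ]
}}

```text
time_s: 4.92
ee_pos: [0.5165, -0.2356, 0.0719]
eef_rot: [-3.141, -0.001, -1.176]
force: [-8.2, 4.0, 19.5]
grip_width: 0.0004
```

The force rose past 9 N to 19.5 N with the tip at 55 mm, so the plunger is at its stop. I'll hold briefly, then lift off.

Emit:
{"api": "drive_tool", "payload": {
  "increments": [
    [[0,0,0],[0,0,0],0],
    [[0,0,0],[0,0,0],0],
    [[0,0,0],[0,0,0],0],
    [[0,0,0],[0,0,-5],0],
    [[0,0,0],[0,0,-8],0],
    [[0,0,0],[0,0,-12],0],
    [[0,0,0],[0,0,-25],0],
    [[0,0,0],[0,0,-30],0],
    [[0,0,0],[0,0,-30],0],
    [[0,0,0],[0,0,-20],0],
    [[0,0,0],[0,0,0],0],
    [[0,0,0],[0,0,0],0]
  ]
}}

```text
time_s: 6.42
ee_pos: [0.516, -0.2354, 0.1994]
eef_rot: [3.141, 0.001, -1.176]
force: [-0.3, 0.6, -1.2]
grip_width: 0.0006
```

Run:
```python
from h import *
for n in("top","scene"): cv2.imwrite(f"pics/{n}3.png",ctrl.camera(n)[:,:,::-1])
a=cv2.imread("pics/scene0.png");b=cv2.imread("pics/scene3.png")
cv2.imwrite("pics/cmp3.png",np.vstack([np.hstack([cv2.resize(i[220:290,115:195],None,fx=4,fy=4) for i in(a,b)]),np.hstack([cv2.resize(i[120:280,240:400],(320,320)) for i in(a,b)])])[:600])
print(cv2.absdiff(a,b)[120:330,240:420].max())
o=ctrl.get_obs();print(o["ee_pos"],o["force"])
```

```text
12
[ 0.51596488 -0.23533982  0.19931019] [-0.01350524 -0.4111244   0.64800647]
```

View pics/cmp3.png

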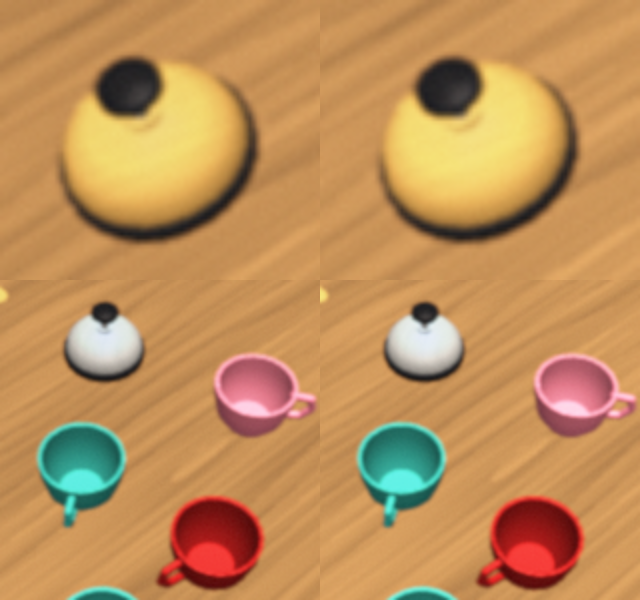

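Comparing before and after, the brass head is back up (crop (129,86) against (449-320,86)). The silver bell and red cup haven't moved, and the gripper is clear.

```bash
python3 -c "
from station import ctrl
print(ctrl.hand_in())"
```

```text
the job is handed in; nothing more can be done
None
```

I rang the brass-domed bell with closed fingertips and handed the job in at about 6.5 s; the hand-in gives no verdict.

- **Press:** I found the head from two views at about (0.516, -0.236) m, and the wrist camera agreed to within a pixel. I pushed it until the fingertips stood 55 mm above the counter. The upward force rose to 19.5 N there, past the 9 N of the stop. I held it there for over 0.4 s, then lifted off.
- **Last checks:** The brass head is back at its starting pixel position. The silver bell and red cup look the same as in the first picture (largest pixel difference 12 of 255, noise level). The gripper stands clear about 0.11 m above the head, with force near zero.
- **Disagreement:** Triangulation from the scene and top views gave the head at 63 mm, against the stated 70 mm for its top. I took that as the head's mid-section being what I picked in the pictures. The contact and stop heights during the press matched the stated ones.

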